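# Make up the planing tray and the gluing tray at a joinery fair bench

## Task

Make up the two tool trays for the visitors' stations from the things standing in the middle of the bench: the wooden block plane, the cork sanding block and the tape measure go into the blue tray for planing, and the glue bottle and the small bar clamp go into the red tray for gluing up. Set every piece down on the floor of its tray, the same way up as it stands now (the bottle upright, the clamp flat on its side), side by side with nothing lying on another piece or on a rim. The wax tin, the chisel and the try square are not needed: leave them where they are.

Things in the scene. Friction and masses are not known exactly. Their poses are not given: they have to be found in the camera images.
- block_plane: wooden block plane, sole down: mid-brown body 140 (its x) by 45 (its y) by 36 mm high with dark sole, round dark front knob (top 58 mm up) near its -x end, bare steel iron leaning up to 61 mm over its +x half; 0.42 kg. Origin: centre of the sole; z up. Grip the body's sides, 45 mm apart along y. Its x points roughly away from the robot.
- sanding_block: sanding block: cork, with red-brown abrasive paper round its foot; 100 (its x) by 51 (its y) by 36 mm high, about 0.12 kg. Origin: centre of the underside; z up.
- tape_measure: pocket tape measure standing on its foot: yellow case with black round side plates, steel in their middle, rounded top, 72 (its x) by 38 (its y) by 62 mm high, a small steel hook sticking out 9 mm at the foot of its -x end; about 0.25 kg. Origin: centre of the underside of the case; z up. Grip across its y.
- glue_bottle: small glue bottle standing upright: white, round, 42 mm diameter up to 70 mm above the bench, green band, orange spout cap, 112 mm high overall, about 0.11 kg. Origin: centre of the underside; z up.
- bar_clamp: steel bar clamp flat on its side, 160 (x) by 72 (y) by 22 mm high, 0.24 kg; its x roughly away from robot. Origin: centre of that outline, on the bench; z up. Bar along x at y=-26 mm: 15 mm wide, 8 thick, its middle 11 mm up. Grey jaws reach to y=+36: fixed at x 66 to 80, sliding at x -18 to -2. Screw and wooden handle at y=+24, x -80 to 11. Grip across the bar, midway between jaws (x 32, y -26).
- tray_blue: Blue kit tray, fixed, empty: pale plywood floor, blue sides, a black hand hole in each end board. Outside 260 (its x) by 200 (its y) mm, inside 248 by 188. Floor's upper face 6 mm above the origin; long sides rise 12 mm, the two short end boards 30 mm above that floor. Origin: centre of the underside; z up. Stands left or right of the stock, its x roughly away from the robot.
- tray_red: Red kit tray, fixed, empty: pale plywood floor, red sides, a black hand hole in each end board. Outside 260 (its x) by 200 (its y) mm, inside 248 by 188. Floor's upper face 6 mm above the origin; long sides rise 12 mm, the two short end boards 30 mm above that floor. Origin: centre of the underside; z up. Stands left or right of the stock, its x roughly away from the robot.
- wax_tin: flat round tin of furniture wax, brass-coloured with green lid, 73 mm diameter, 28 mm high; stands among the stock, not needed. Origin: centre of the underside; z up.
- chisel: chisel lying on the bench beyond the stock, not needed: dark wooden handle 26 mm thick, steel blade, 215 mm long along its x, blade to +x. Origin: middle of its length, on the bench.
- try_square: try square lying on the bench to the left, nearer the robot, not needed: dark wooden stock 110 (its x) by 22 by 16 mm, thin steel blade reaching 145 mm along +y from the +x end of the stock. Origin: centre of the underside of the stock.

How it is judged (in metres and radians):
At the end, for the whole second after the job is handed in: Plane, sanding block, tape in the blue tray, glue, clamp in the red: each origin within 108 mm (tray x) and 80 mm (tray y) of the tray's centre, at most 3.5 mm above its floor, within 0.08 rad of upright, at rest. Wax tin, chisel, try square within 30 mm of where they were (x of block_plane in the frame of tray_blue between -0.108 and 0.108 m and y of block_plane in the frame of tray_blue between -0.08 and 0.08 m and z of each of block_plane, sanding_block, tape_measure in the frame of tray_blue below 0.0095 m and angle between each of block_plane, sanding_block, tape_measure, glue_bottle, bar_clamp's own z axis and vertical below 0.08 rad and linear speed of each of block_plane, sanding_block, tape_measure, glue_bottle, bar_clamp below 0.02 m/s and x of sanding_block in the frame of tray_blue between -0.108 and 0.108 m and y of sanding_block in the frame of tray_blue between -0.08 and 0.08 m and x of tape_measure in the frame of tray_blue between -0.108 and 0.108 m and y of tape_measure in the frame of tray_blue between -0.08 and 0.08 m and x of glue_bottle in the frame of tray_red between -0.108 and 0.108 m and y of glue_bottle in the frame of tray_red between -0.08 and 0.08 m and z of each of glue_bottle, bar_clamp in the frame of tray_red below 0.0095 m and x of bar_clamp in the frame of tray_red between -0.108 and 0.108 m and y of bar_clamp in the frame of tray_red between -0.08 and 0.08 m and distance of each of wax_tin, chisel, try_square from where it was at the start of the episode below 0.03 m); the robot touches nothing.
It fails at once if the wax tin, the chisel or the try square was pushed or carried off (more than 30 mm) (distance of any of wax_tin, chisel, try_square from where it was at the start of the episode above 0.03 m).
It also fails if it takes over 134 s, if anything falls off the work surface, if the arm or the gripper's body presses on something with over 40 N, if the wrist force passes 120 N, or if a joint passes its speed limit or range.

## Robot

A 6-joint arm with a two-finger parallel gripper is mounted at the origin on the work surface. World frame = base frame: x ahead of the robot, y to its left, z up, the work surface at z = 0. Lengths are in m, angles in degrees, forces in N, time in s.
With the tool pointing down it reaches from about 0.4 to 0.825 m from the base axis. Payload 7 kg.
Tool frame: the origin (TCP) lies on the centre line of the jaws, within the pads' length; the fingertips stand 14 mm ahead of it and the grasp point (between the pads) lies 5 mm behind it; z points along the fingers, y is the line along which they close (so a half turn about z gives the same grasp; the last joint's range is limited). The gripper opens to 88 mm and grips with 3 to 60 N. Pads are 19 mm wide; open, the fingers measure 130 mm over their backs; the gripper's body (78 mm by 193 mm) begins 47 mm behind the grasp point.
Start: joints at [-57.004, 20.546, 0.682, 0, -70.136, -16.507], TCP at [0.192, -0.647, 0.21] pointing down, gripper open.
Joint ranges: [-176.03, 176.03], [-82.01, 121.73], [-58.28, 71.71], [-173.87, 95.51], [-174.79, -0.11], [-173.66, 173.66]. Speed limits (degrees/s): [136.94, 136.94, 172.46, 180, 180, 180].

## Interface

Orientations are given as [roll, pitch, yaw] about the fixed x, y, z axes, in that order (R = Rz(yaw) Ry(pitch) Rx(roll)).
In Python, from plant import r gives the robot as it stands.
- The arm moves only by the tool send_rows, never from a script. Its argument "steps" is a list of rows, each an object with "dp": the shift along the tool's x, y, z in mm, a list of three; "roll": the turn about the tool's z in rad; "jaw": the opening in per cent of the stroke, from 0 (shut) to 100 (fully open). In form: [{"dp": [tx, ty, tz], "roll": roll, "jaw": jaw}, ...]. A call has 1 to 5 rows; each row is the pose to reach, as a shift and turn from the pose commanded when the call began, along the tool's axes at that moment; what a row does not reach only later rows make up. A row lasts 1/8 s, in which the tool goes at most 62.5 mm and 10.7 degrees, less where a joint would pass 70% of its speed; a pose out of reach is approached as far as the arm can. A call with a gripper value outside its range is refused whole. The fingers move at their own pace and stop on an object; "newtons" is the grip in N (left out, the last holds). Time passes only in rows, so rows that repeat a pose let the fingers close. It gives the time, the measured TCP pose, the force, the opening and the grip force at its end, in the units of the state.
- r.get_state(): the state, without advancing time (a new reading comes with each control period).
- r.capture(name): name is "side" or "top" or "wrist"; returns a dict with "image" (480x640x3 uint8, blue, green, red), "K" (3x3 intrinsics, pixels), "rvec" (rotation vector, rad) and "tvec" (3), from world to camera coordinates, as OpenCV has them. Camera axes: x right, y down, z forward; pixel columns grow to the right and rows downward; lengths in m; the calibration is good to about 2 mm. A picture is of the moment at which its call begins. There is no depth.
- r.close_job(): hands the job in; it is judged then, once.
The state is a dict: "time_s": time; "joints": joint angles; "qd": joint speeds; "joint_torque": joint torques, N m; "tcp_pos": TCP position; "eef_rot": TCP orientation; "contact_force": force on the tool from outside, world axes, zero at the start; "moment": the same for the moment, N m; "gripper_width": finger opening in m; "gripper_force": force on a finger pad.
Only numpy, scipy, OpenCV 4.12 (cv2) and the standard library are available. Lean on these libraries where they do the work, as an engineer would, in place of code of your own. Each camera call takes 0.05 s, during which the arm holds its last target. There are 200 camera calls.

## Working session

There is one attempt and no reset: what is moved stays moved. The work goes in short steps, Python scripts to look and compute and a tool call to move; the robot and the scene stay as the last step left them, time stands still between calls to the robot, and variables do not carry over. Pictures are saved under pics/ and viewed, at most 14 in all, crops included, and the job is handed in when it is done.

Besides the shell and the picture viewer there is one more tool, called after "Request:" as name(argument=value, ...), one argument or row to a line, values as JSON. send_rows: Moves the arm, as the interface text tells. Its arguments: {"type":"object","properties":{"steps":{"type":"array","items":{"type":"object","properties":{"dp":{"type":"array","items":{"type":"number"}},"roll":{"type":"number"},"jaw":{"type":"number"}}}},"newtons":{"type":"number"}},"required":["steps"]}

```bash
mkdir -p pics; ls; cat > h.py <<'E'
import numpy as np, cv2
from plant import r
def cap(n,f=None):
    c=r.capture(n); 
    if f: cv2.imwrite('pics/'+f,c['image'])
    return c
def ray(c,uv,z):
    R=cv2.Rodrigues(np.array(c['rvec'],float))[0]; t=np.array(c['tvec'],float).ravel()
    C=-R.T@t; p=cv2.undistortPoints(np.array([[uv]],float),np.array(c['K'],float),None).ravel()
    d=R.T@np.array([p[0],p[1],1]); return C+d*(z-C[2])/d[2]
def proj(c,P):
    return cv2.projectPoints(np.array(P,float).reshape(-1,3),np.array(c['rvec'],float),np.array(c['tvec'],float),np.array(c['K'],float),None)[0].reshape(-1,2)
E
python3 - <<'E'
from h import *
import pickle
s=r.get_state();print(s)
t=cap('top','top0.png');d=cap('side','side0.png')
pickle.dump((t,d),open('c0.pkl','wb'))
for c in (t,d):
    R=cv2.Rodrigues(np.array(c['rvec'],float))[0];print(c['K'],-R.T@np.array(c['tvec']).ravel(),R[2])
E
```

```text
pics
{'time_s': 0.0, 'joints': array([-5.70024689e+01,  2.05922318e+01,  6.30837209e-01, -1.90859571e-02,
       -7.01363176e+01, -1.65073303e+01]), 'qd': array([-0.05308584,  0.05694726,  0.0391262 ,  0.00548117,  0.07538031,
        0.00985738]), 'joint_torque': array([-3.29181212e-04, -5.82721174e+01,  2.93075484e+01,  6.99774876e+00,
        7.04835678e-03, -1.70997755e-04]), 'tcp_pos': array([ 0.19140706, -0.64672512,  0.20919468]), 'eef_rot': array([ 1.79901217e+02, -1.05640929e-02, -1.63516291e+02]), 'contact_force': array([0.28935171, 0.45367484, 0.47564015]), 'moment': array([ 0.02966988, -0.01529146, -0.00555512]), 'gripper_force': 0.0, 'gripper_width': 0.0878396869730634}
[[507.32414985   0.         315.48416733]
 [  0.         507.32414985 247.25557769]
 [  0.           0.           1.        ]] [0.35610159 0.02365292 1.37430709] [ 0.12736743 -0.00224328 -0.99185307]
[[574.34272087   0.         317.41827091]
 [  0.         574.34272087 233.63802373]
 [  0.           0.           1.        ]] [0.0800077  0.93292914 0.85710238] [ 0.34674169 -0.69178902 -0.63340204]
```

View pics/top0.png

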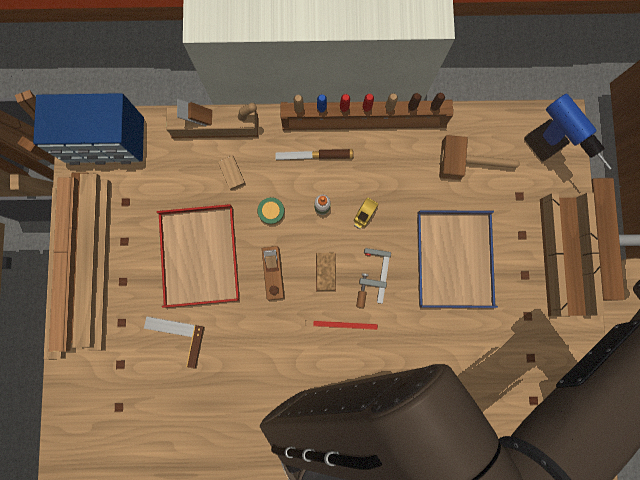

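View pics/side0.png

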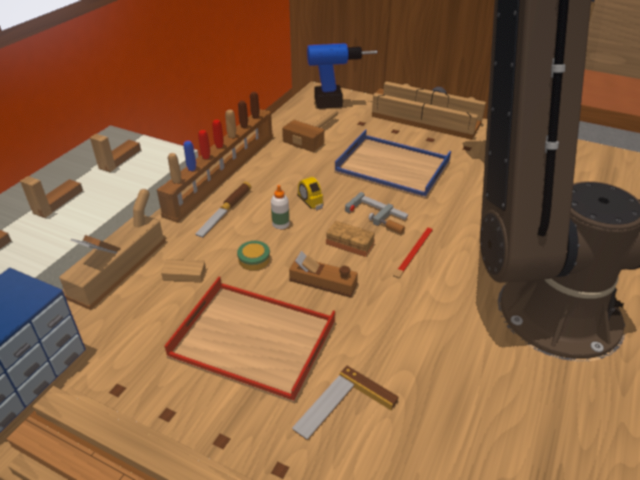

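The top view shows the red tray around (198,256), blue around (456,259), plane (273,272), cork (326,271), clamp (375,275), bottle (322,205), tape (366,213) and tin (271,211). The side view shows the same items, all standing upright.

```bash
python3 - <<'E'
from h import *
import pickle
t,d=pickle.load(open('c0.pkl','rb'))
im=t['image']; cv2.imwrite('pics/crop.png',cv2.resize(im[190:310,250:400],None,fx=5,fy=5,interpolation=cv2.INTER_CUBIC))
hsv=cv2.cvtColor(im,cv2.COLOR_BGR2HSV)
def comp(m,box):
    x0,y0,x1,y1=box; k=np.zeros(m.shape,np.uint8);k[y0:y1,x0:x1]=m[y0:y1,x0:x1]*255
    n,l,s,_=cv2.connectedComponentsWithStats(k); 
    return (l==1+np.argmax(s[1:,4])).astype(np.uint8)
H,S,V=[hsv[...,i].astype(int) for i in range(3)]
blue=comp((H>100)&(H<130)&(S>80),(405,195,510,320))
red=comp(((H>170)|(H<5))&(S>140),(145,195,250,320))
for n,m in(('blue',blue),('red',red)):
    c=max(cv2.findContours(m,cv2.RETR_EXTERNAL,2)[0],key=cv2.contourArea)
    q=cv2.approxPolyDP(c,12,True)[:,0]; 
    print(n,q.tolist(),cv2.minAreaRect(c))
    for p in q: print(ray(t,p.astype(float),0.02).round(4))
for n,m,box,z in (('yellow tape',(H>18)&(H<35)&(S>170)&(V>100),(345,190,390,235),.06),('orange',(H<14)&(S>150)&(V>130),(310,190,335,220),.1)):
    c=comp(m,box); pts=np.argwhere(c)[:,::-1].astype(np.float32); print(n,len(pts),cv2.minAreaRect(pts),ray(t,pts.mean(0),z).round(4))
E
```

```text
blue [[490, 214], [493, 305], [422, 306], [497, 306]] ((480.251220703125, 277.9248046875), (60.31321716308594, 114.4028091430664), 36.46923828125)
[ 0.6137 -0.4545  0.02  ]
[ 0.3683 -0.4479  0.02  ]
[ 0.3686 -0.2594  0.02  ]
[ 0.3655 -0.4583  0.02  ]
red [[230, 205], [157, 211], [162, 306], [237, 299]] ((196.58285522460938, 255.4936981201172), (97.31205749511719, 76.59868621826172), 85.66769409179688)
[0.6495 0.2513 0.02  ]
[0.636  0.4495 0.02  ]
[0.3793 0.43   0.02  ]
[0.3947 0.2312 0.02  ]
yellow tape 1 ((367.0, 198.0), (0.0, 0.0), 0.0) [ 0.6541 -0.1176  0.06  ]
orange 53 ((322.5000305175781, 200.00003051757812), (7.77817440032959, 7.77817440032959), 45.0) [0.6419 0.0017 0.1   ]
```

View pics/crop.png

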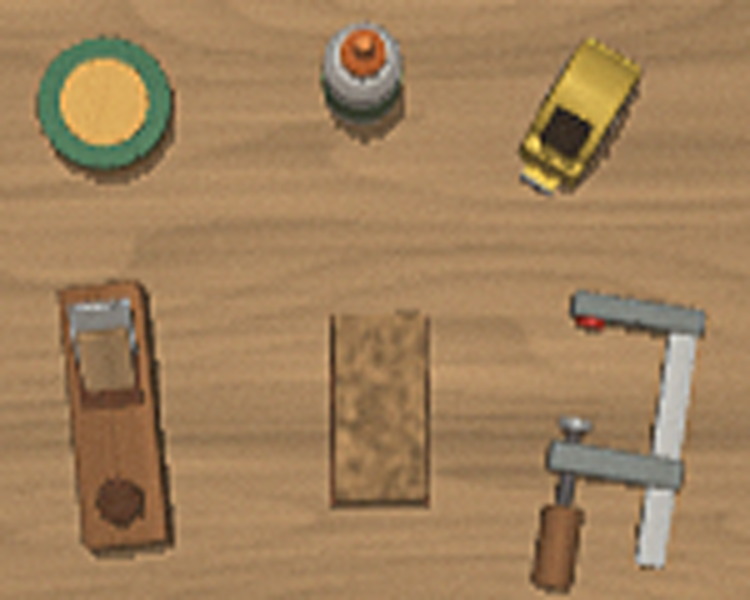

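The crop shows clear corners: plane top (58,290),(140,282),(168,545),(88,550), cork (332,315)-(430,500), clamp bar from (686,330) to (650,565), tape axis from (610,45) to (548,180), bottle cap at (363,52).

```bash
python3 - <<'E'
from h import *
import pickle
t,d=pickle.load(open('c0.pkl','rb'))
P=lambda u,v,z: ray(t,((u+.5)/5-.5+250,(v+.5)/5-.5+190),z)
def show(n,pts,z):
    a=np.array([P(u,v,z) for u,v in pts]); print(n,(a.round(4)[:,:2]).tolist(),'mean',a.mean(0).round(4)[:2],'edges',[round(float(np.linalg.norm(a[i]-a[i-1])),4) for i in range(len(a))]); return a
ang=lambda v: round(float(np.degrees(np.arctan2(v[1],v[0]))),2)
a=show('plane',[(58,290),(140,282),(168,545),(88,550)],.036); print(ang(a[0]-a[3]+a[1]-a[2]))
a=show('cork',[(333,315),(430,315),(430,500),(332,500)],.036); print(ang(a[0]-a[3]+a[1]-a[2]))
a=show('bar',[(685,334),(651,565)],.015); print(ang(a[0]-a[1]))
a=show('barmid',[(664,395),(689,395)],.015)
a=show('fixjaw',[(575,292),(705,315),(700,335),(572,318)],.022);
a=show('slidjaw',[(552,442),(683,462),(681,486),(549,467)],.022);
a=show('tape',[(592,40),(640,70),(570,188),(522,155)],.05); print(ang(a[0]-a[3]+a[1]-a[2]))
show('tin',[(105,103)],.028); show('spout',[(365,45)],.112); show('bottle shoulder',[(363,72)],.07)
h=cv2.cvtColor(t['image'],cv2.COLOR_BGR2HSV).astype(int)
for n,m,b in(('blue',(h[...,0]>100)&(h[...,0]<135)&(h[...,1]>60),(405,200,510,315)),('red',((h[...,0]>170)|(h[...,0]<6))&(h[...,1]>130),(145,195,250,315))):
    q=np.argwhere(m[b[1]:b[3],b[0]:b[2]])[:,::-1]+[b[0],b[1]]
    w=np.array([ray(t,p.astype(float),.022)[:2] for p in q],np.float32); print(n,len(q),cv2.minAreaRect(w))
# tape yellow in side view, orange both
hs=cv2.cvtColor(d['image'],cv2.COLOR_BGR2HSV).astype(int)
m=(hs[...,0]<14)&(hs[...,1]>170)&(hs[...,2]>130); m[:180]=0;m[205:]=0;m[:,:265]=0;m[:,295:]=0
p=np.argwhere(m)[:,::-1].mean(0); print('orange side',p,ray(d,p,.098).round(4))
E
```

```text
plane [[0.5293, 0.165], [0.5329, 0.1213], [0.3934, 0.1075], [0.3914, 0.1495]] mean [0.4617 0.1358] edges [0.1387, 0.0438, 0.1402, 0.0421]
6.04
cork [[0.5136, 0.0189], [0.5128, -0.0326], [0.4148, -0.0306], [0.4156, 0.021]] mean [ 0.4642 -0.0058] edges [0.098, 0.0515, 0.098, 0.0516]
-1.19
bar [[0.5028, -0.1707], [0.3794, -0.1484]] mean [ 0.4411 -0.1596] edges [0.1255, 0.1255]
-10.21
barmid [[0.4701, -0.1583], [0.4698, -0.1717]] mean [ 0.4699 -0.165 ] edges [0.0134, 0.0134]
fixjaw [[0.5257, -0.1113], [0.5122, -0.1808], [0.5014, -0.1777], [0.5117, -0.1093]] mean [ 0.5127 -0.1448] edges [0.0142, 0.0707, 0.0112, 0.0691]
slidjaw [[0.4453, -0.0968], [0.4335, -0.1663], [0.4208, -0.1648], [0.432, -0.0949]] mean [ 0.4329 -0.1307] edges [0.0134, 0.0705, 0.0128, 0.0709]
tape [[0.6574, -0.1214], [0.6407, -0.1465], [0.5777, -0.1074], [0.5958, -0.0825]] mean [ 0.6179 -0.1144] edges [0.0729, 0.0301, 0.0741, 0.0308]
-31.99
tin [[0.6318, 0.1402]] mean [0.6318 0.1402] edges [0.0]
spout [[0.6425, 0.0008]] mean [0.6425 0.0008] edges [0.0]
bottle shoulder [[0.6376, 0.0013]] mean [0.6376 0.0013] edges [0.0]
blue 589 ((0.49382656812667847, -0.35798484086990356), (0.20415031909942627, 0.2590063214302063), 88.94795989990234)
red 751 ((0.5143018364906311, 0.3384973108768463), (0.2616462707519531, 0.202856183052063), 4.533034801483154)
orange side [278.72368421 191.77631579] [0.6426 0.0084 0.098 ]
```

Request:
send_rows(
  steps=[
    {"dp": [-48, 39, 0], "roll": 0.15, "jaw": 100},
    {"dp": [-96, 77, 0], "roll": 0.288, "jaw": 100},
    {"dp": [-144, 116, 0], "roll": 0.288, "jaw": 100},
    {"dp": [-192, 154, 0], "roll": 0.288, "jaw": 100},
    {"dp": [-240, 193, 0], "roll": 0.288, "jaw": 100},
  ],
  newtons=15,
)

```text
time_s: 0.72
tcp_pos: [0.3676, -0.3923, 0.21]
eef_rot: [180.0, -0.0, 180.0]
contact_force: [1.4, 0.0, -0.6]
gripper_width: 0.0874
gripper_force: 0.0
```

Request:
send_rows(
  steps=[
    {"dp": [-32, 46, 0], "roll": 0, "jaw": 100},
    {"dp": [-64, 92, 0], "roll": 0, "jaw": 100},
    {"dp": [-96, 138, 0], "roll": 0, "jaw": 100},
    {"dp": [-128, 184, 0], "roll": 0, "jaw": 100},
    {"dp": [-160, 230, 0], "roll": 0, "jaw": 100},
  ],
)

```text
time_s: 1.35
tcp_pos: [0.5276, -0.1623, 0.2101]
eef_rot: [180.0, -0.0, 180.0]
contact_force: [0.7, -0.5, -0.5]
gripper_width: 0.0879
gripper_force: 0.0
```

Request:
send_rows(
  steps=[
    {"dp": [-32, 46, 0], "roll": 0, "jaw": 100},
    {"dp": [-64, 92, 0], "roll": 0, "jaw": 100},
    {"dp": [-96, 138, 0], "roll": 0, "jaw": 100},
    {"dp": [-115, 167, 0], "roll": 0, "jaw": 100},
    {"dp": [-115, 167, 0], "roll": 0, "jaw": 100},
  ],
)

```text
time_s: 1.98
tcp_pos: [0.6426, 0.005, 0.2088]
eef_rot: [-180.0, -0.1, -179.9]
contact_force: [-1.1, -1.3, -0.1]
gripper_width: 0.0876
gripper_force: 0.0
```

Request:
send_rows(
  steps=[
    {"dp": [0, -1, 50], "roll": 0, "jaw": 100},
    {"dp": [0, -2, 95], "roll": 0, "jaw": 100},
    {"dp": [0, -2, 130], "roll": 0, "jaw": 100},
    {"dp": [0, -2, 145], "roll": 0, "jaw": 100},
    {"dp": [0, -2, 145], "roll": 0, "jaw": 70},
  ],
)

```text
time_s: 2.6
tcp_pos: [0.6415, 0.0003, 0.0647]
eef_rot: [-180.0, -0.1, 180.0]
contact_force: [0.2, 0.3, 0.9]
gripper_width: 0.0825
gripper_force: 0.0
```

Request:
send_rows(
  steps=[
    {"dp": [0, 0, 0], "roll": 0, "jaw": 35},
    {"dp": [0, 0, 0], "roll": 0, "jaw": 35},
    {"dp": [0, 0, 0], "roll": 0, "jaw": 35},
    {"dp": [0, 0, 0], "roll": 0, "jaw": 35},
    {"dp": [0, 0, 0], "roll": 0, "jaw": 35},
  ],
)

```text
time_s: 3.22
tcp_pos: [0.642, 0.001, 0.0653]
eef_rot: [180.0, 0.0, 180.0]
contact_force: [0.6, 0.0, -0.2]
gripper_width: 0.034
gripper_force: 0.0
```

Request:
send_rows(
  steps=[
    {"dp": [0, 0, 0], "roll": 0, "jaw": 35},
    {"dp": [0, 0, -10], "roll": 0, "jaw": 35},
    {"dp": [0, 0, -45], "roll": 0, "jaw": 35},
    {"dp": [0, 0, -80], "roll": 0, "jaw": 35},
    {"dp": [0, 0, -100], "roll": 0, "jaw": 35},
  ],
)

```text
time_s: 3.85
tcp_pos: [0.6429, 0.001, 0.1682]
eef_rot: [180.0, 0.2, -180.0]
contact_force: [-0.3, -0.2, 0.3]
gripper_width: 0.0308
gripper_force: 0.0
```

```bash
python3 - <<'E'
from h import *
import pickle
w=cap('wrist','w1.png');d=cap('side'); t=cap('top')
a=cv2.resize(d['image'][100:300,220:420],(400,400)); b=cv2.resize(t['image'][150:250,250:400],(600,400))[:, :400]
cv2.imwrite('pics/st1.png',np.hstack([a,b]))
print(r.get_state()['tcp_pos'])
E
```

```text
[0.64273051 0.00109518 0.16699162]
```

View pics/st1.png

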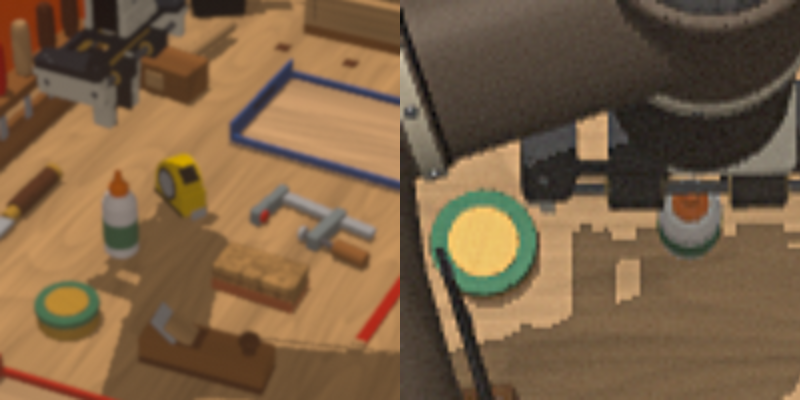

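View pics/w1.png

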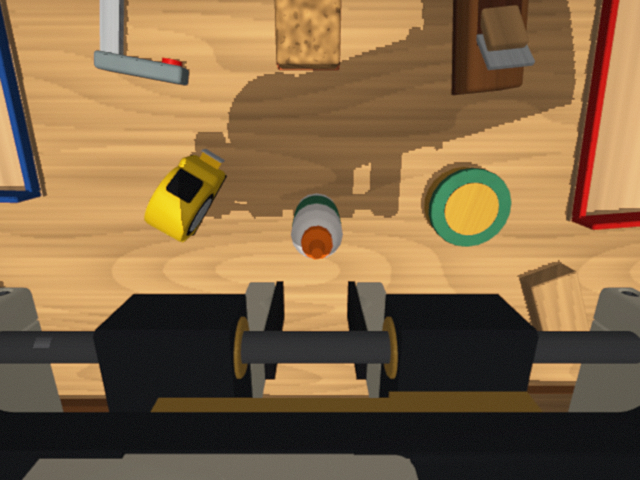

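Bottle still upright, but nearer the robot than the fingers: at about (315,230) in the wrist view; fingers straddle further out.

```bash
python3 - <<'E'
from h import *
w=cap('wrist');d=cap('side');t=cap('top')
s=r.get_state()['tcp_pos'];print(s,'tcp in wrist/side/top',[proj(c,s).round(0).tolist() for c in (w,d,t)])
print('tips',[proj(w,s+[0,y,-.014]).round(0).tolist() for y in (-.025,.025)])
def orange(c,box):
    h=cv2.cvtColor(c['image'],cv2.COLOR_BGR2HSV).astype(int);x0,y0,x1,y1=box
    m=((h[...,0]<14)&(h[...,1]>170)&(h[...,2]>110))[y0:y1,x0:x1]; return np.argwhere(m)[:,::-1].mean(0)+[x0,y0]
for n,c,b in(('w',w,(290,215,340,265)),('s',d,(265,180,295,206)),('t',t,(310,190,330,215))):
    p=orange(c,b);print(n,p,ray(c,p,.098).round(4))
E
```

```text
[0.64138884 0.00083438 0.16434461] tcp in wrist/side/top [[[314.0, 283.0]], [[280.0, 166.0]], [[323.0, 194.0]]]
tips [[[271.0, 272.0]], [[357.0, 272.0]]]
w [316.24344569 243.03870162] [0.6414 0.0022 0.098 ]
s [278.73684211 192.43421053] [0.6413 0.0107 0.098 ]
t [322.17142857 201.51428571] [0.6381 0.0018 0.098 ]
```

```bash
python3 - <<'E'
from h import *
w=cap('wrist');d=cap('side')
s=r.get_state();p=s['tcp_pos'];print(p,s['gripper_width'],w['K'][0])
for z in (-.014,0,.015,.03): print(z,'side',proj(d,[p+[0,y,z] for y in (-.016,.016)]).round(0).tolist(),'wrist inner near/far face',proj(w,[p+[x,y,z] for y in (-.0155,.0155) for x in(-.0095,.0095)]).round(0).tolist())
R=cv2.Rodrigues(np.array(w['rvec']))[0];print(-R.T@np.array(w['tvec']).ravel(),R[2])
cv2.imwrite('pics/s2.png',cv2.resize(d['image'][90:240,210:340],None,fx=4,fy=4,interpolation=cv2.INTER_CUBIC))
E
```

```text
[0.64146249 0.00077986 0.16415622] 0.030871711080159302 [357.49902088   0.         315.25350545]
-0.014 side [[283.0, 168.0], [276.0, 175.0]] wrist inner near/far face [[287.0, 261.0], [288.0, 291.0], [342.0, 261.0], [341.0, 291.0]]
0 side [[283.0, 162.0], [276.0, 169.0]] wrist inner near/far face [[285.0, 271.0], [286.0, 303.0], [344.0, 271.0], [343.0, 303.0]]
0.015 side [[283.0, 157.0], [276.0, 164.0]] wrist inner near/far face [[283.0, 283.0], [284.0, 317.0], [346.0, 283.0], [345.0, 317.0]]
0.03 side [[283.0, 151.0], [275.0, 158.0]] wrist inner near/far face [[280.0, 297.0], [281.0, 334.0], [349.0, 297.0], [347.0, 334.0]]
[0.55725965 0.00147515 0.33910531] [ 0.30270643 -0.00112943 -0.95308318]
```

View pics/s2.png

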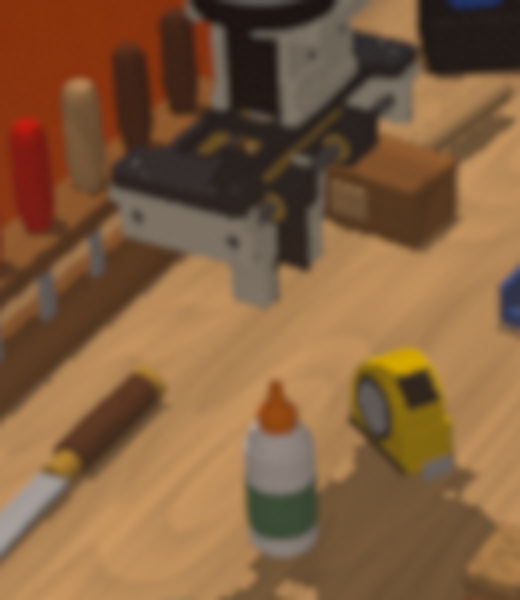

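The images show that the fingertips sit about 15 mm above the reported TCP, not 14 mm below it. In the side view they are at (273,166) and (285,157), so they closed over the cap. I'll go 29 mm lower.

Request:
send_rows(
  steps=[
    {"dp": [1, 1, 0], "roll": 0, "jaw": 80},
    {"dp": [1, 1, 0], "roll": 0, "jaw": 80},
    {"dp": [1, 1, 0], "roll": 0, "jaw": 80},
    {"dp": [1, 1, 40], "roll": 0, "jaw": 80},
    {"dp": [1, 1, 80], "roll": 0, "jaw": 80},
  ],
)

```text
time_s: 4.88
tcp_pos: [0.6414, 0.0021, 0.0848]
eef_rot: [180.0, 0.1, 180.0]
contact_force: [-0.0, 0.5, -0.2]
gripper_width: 0.0692
gripper_force: 0.0
```

Request:
send_rows(
  steps=[
    {"dp": [0, 0, 20], "roll": 0, "jaw": 80},
    {"dp": [0, 0, 35], "roll": 0, "jaw": 80},
    {"dp": [0, 0, 42], "roll": 0, "jaw": 80},
    {"dp": [0, 0, 46], "roll": 0, "jaw": 80},
    {"dp": [0, 0, 48], "roll": 0, "jaw": 80},
  ],
)

```text
time_s: 5.5
tcp_pos: [0.6414, 0.002, 0.0377]
eef_rot: [180.0, 0.1, 180.0]
contact_force: [-0.5, 0.6, 0.1]
gripper_width: 0.0701
gripper_force: 0.0
```

Request:
send_rows(
  steps=[
    {"dp": [0, 0, 0], "roll": 0, "jaw": 35},
    {"dp": [0, 0, 0], "roll": 0, "jaw": 35},
    {"dp": [0, 0, 0], "roll": 0, "jaw": 35},
    {"dp": [0, 0, 0], "roll": 0, "jaw": 35},
    {"dp": [0, 0, 0], "roll": 0, "jaw": 35},
  ],
)

```text
time_s: 6.12
tcp_pos: [0.6411, 0.0019, 0.0374]
eef_rot: [-180.0, 0.0, 180.0]
contact_force: [0.6, -0.3, 1.7]
gripper_width: 0.0411
gripper_force: 15.0
```

Request:
send_rows(
  steps=[
    {"dp": [0, 0, -15], "roll": 0, "jaw": 35},
    {"dp": [0, 0, -55], "roll": 0, "jaw": 35},
    {"dp": [0, 0, -100], "roll": 0, "jaw": 35},
    {"dp": [20, 40, -100], "roll": 0, "jaw": 35},
    {"dp": [45, 85, -100], "roll": 0, "jaw": 35},
  ],
)

```text
time_s: 6.75
tcp_pos: [0.596, 0.0875, 0.1387]
eef_rot: [179.9, 0.1, 179.9]
contact_force: [0.7, 0.3, -1.1]
gripper_width: 0.0411
gripper_force: 15.0
```

Request:
send_rows(
  steps=[
    {"dp": [26, 50, 0], "roll": 0, "jaw": 35},
    {"dp": [52, 100, 0], "roll": 0, "jaw": 35},
    {"dp": [78, 150, 0], "roll": 0, "jaw": 35},
    {"dp": [104, 200, 0], "roll": 0, "jaw": 35},
    {"dp": [130, 250, 0], "roll": 0, "jaw": 35},
  ],
)

```text
time_s: 7.38
tcp_pos: [0.4651, 0.3386, 0.1383]
eef_rot: [179.9, 0.0, 180.0]
contact_force: [1.2, 0.4, -1.0]
gripper_width: 0.0413
gripper_force: 15.0
```

Request:
send_rows(
  steps=[
    {"dp": [16, 30, 0], "roll": 0, "jaw": 35},
    {"dp": [26, 50, 10], "roll": 0, "jaw": 35},
    {"dp": [26, 50, 40], "roll": 0, "jaw": 35},
    {"dp": [26, 50, 70], "roll": 0, "jaw": 35},
    {"dp": [26, 50, 80], "roll": 0, "jaw": 35},
  ],
)

```text
time_s: 8.0
tcp_pos: [0.4395, 0.3854, 0.0552]
eef_rot: [-179.8, -0.1, 179.9]
contact_force: [0.1, -0.1, -0.1]
gripper_width: 0.0409
gripper_force: 15.0
```

Request:
send_rows(
  steps=[
    {"dp": [0, 1, 10], "roll": 0, "jaw": 35},
    {"dp": [0, 1, 14], "roll": 0, "jaw": 35},
    {"dp": [0, 1, 14], "roll": 0, "jaw": 35},
    {"dp": [0, 1, 14], "roll": 0, "jaw": 75},
    {"dp": [0, 1, 14], "roll": 0, "jaw": 75},
  ],
)

```text
time_s: 8.62
tcp_pos: [0.4403, 0.3882, 0.0437]
eef_rot: [180.0, 0.0, 180.0]
contact_force: [0.5, -0.6, -0.2]
gripper_width: 0.0552
gripper_force: 0.0
```

Request:
send_rows(
  steps=[
    {"dp": [0, 0, 0], "roll": 0, "jaw": 75},
    {"dp": [0, 0, -20], "roll": 0, "jaw": 75},
    {"dp": [0, 0, -60], "roll": 0, "jaw": 75},
    {"dp": [0, 0, -100], "roll": 0, "jaw": 75},
    {"dp": [0, -50, -100], "roll": 0, "jaw": 75},
  ],
)

```text
time_s: 9.25
tcp_pos: [0.4419, 0.3412, 0.1465]
eef_rot: [179.7, 0.3, -179.8]
contact_force: [0.9, -0.9, -1.1]
gripper_width: 0.0659
gripper_force: 0.0
```

Request:
send_rows(
  steps=[
    {"dp": [0, -58, 0], "roll": 0, "jaw": 75},
    {"dp": [0, -116, 0], "roll": 0, "jaw": 75},
    {"dp": [0, -174, 0], "roll": 0, "jaw": 75},
    {"dp": [0, -232, 0], "roll": 0, "jaw": 75},
    {"dp": [0, -290, 0], "roll": 0, "jaw": 75},
  ],
)

```text
time_s: 9.88
tcp_pos: [0.4398, 0.0463, 0.1436]
eef_rot: [180.0, 0.1, -180.0]
contact_force: [0.8, -0.2, 0.2]
gripper_width: 0.0655
gripper_force: 0.0
```

Request:
send_rows(
  steps=[
    {"dp": [-8, -55, 0], "roll": 0.09, "jaw": 75},
    {"dp": [-16, -110, 0], "roll": 0.18, "jaw": 75},
    {"dp": [-24, -165, 0], "roll": 0.18, "jaw": 75},
    {"dp": [-29, -211, 0], "roll": 0.18, "jaw": 75},
    {"dp": [-29, -211, 0], "roll": 0.18, "jaw": 75},
  ],
)

```text
time_s: 10.5
tcp_pos: [0.4688, -0.1657, 0.143]
eef_rot: [-180.0, -0.0, 169.4]
contact_force: [0.3, 0.5, 0.2]
gripper_width: 0.066
gripper_force: 0.0
```

```bash
python3 - <<'E'
from h import *
w=cap('wrist','w2.png'); s=r.get_state(); p=s['tcp_pos']; print(p,s['eef_rot'])
# expected bar point, and tips location drawn
im=w['image'].copy()
for q in proj(w,[[.469,-.164,.015],[.5028,-.1707,.015],[.3794,-.1484,.015]]): cv2.circle(im,tuple(int(v) for v in q),3,(0,0,255),-1)
cv2.imwrite('pics/w2.png',im)
E
```

```text
[ 0.46861732 -0.16440767  0.14293361] [-1.79998196e+02 -2.60735944e-02  1.69483372e+02]
```

View pics/w2.png

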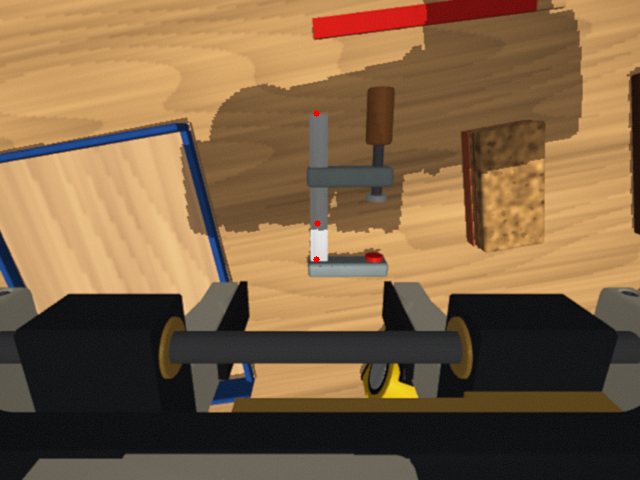

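The wrist view shows my predicted bar points right on the bar at (317,223), midway between jaws, and aligned with the fingers.

Request:
send_rows(
  steps=[
    {"dp": [0, 0, 55], "roll": 0, "jaw": 75},
    {"dp": [0, 0, 105], "roll": 0, "jaw": 75},
    {"dp": [0, 0, 135], "roll": 0, "jaw": 75},
    {"dp": [0, 0, 146], "roll": 0, "jaw": 75},
    {"dp": [0, 0, 151], "roll": 0, "jaw": 75},
  ],
)

```text
time_s: 11.18
tcp_pos: [0.4694, -0.1625, -0.0076]
eef_rot: [-180.0, 0.0, 169.7]
contact_force: [0.1, -0.1, -1.1]
gripper_width: 0.0657
gripper_force: 0.0
```

Request:
send_rows(
  steps=[
    {"dp": [0, 0, 1], "roll": 0, "jaw": 75},
    {"dp": [0, 0, 2], "roll": 0, "jaw": 75},
  ],
)

```text
time_s: 11.42
tcp_pos: [0.4698, -0.163, -0.0089]
eef_rot: [180.0, 0.1, 169.7]
contact_force: [0.4, -0.2, -0.1]
gripper_width: 0.0658
gripper_force: 0.0
```

Request:
send_rows(
  steps=[
    {"dp": [0, 0, 2], "roll": 0, "jaw": 75},
    {"dp": [0, 0, 2], "roll": 0, "jaw": 8},
    {"dp": [0, 0, 2], "roll": 0, "jaw": 8},
    {"dp": [0, 0, 2], "roll": 0, "jaw": 8},
    {"dp": [0, 0, 2], "roll": 0, "jaw": 8},
  ],
  newtons=40,
)

```text
time_s: 12.05
tcp_pos: [0.469, -0.1631, -0.0118]
eef_rot: [-180.0, -0.0, 169.7]
contact_force: [0.7, 0.9, -0.2]
gripper_width: 0.0313
gripper_force: 0.0
```

Request:
send_rows(
  steps=[
    {"dp": [0, 0, 0], "roll": 0, "jaw": 8},
    {"dp": [0, 0, 0], "roll": 0, "jaw": 8},
    {"dp": [0, 0, 0], "roll": 0, "jaw": 8},
  ],
)

```text
time_s: 12.42
tcp_pos: [0.4689, -0.163, -0.0118]
eef_rot: [-180.0, -0.0, 169.7]
contact_force: [0.2, 0.2, -0.4]
gripper_width: 0.0141
gripper_force: 40.0
```

Request:
send_rows(
  steps=[
    {"dp": [0, 0, -15], "roll": 0, "jaw": 8},
    {"dp": [0, 0, -50], "roll": 0, "jaw": 8},
    {"dp": [0, 0, -95], "roll": -0.09, "jaw": 8},
    {"dp": [0, 0, -130], "roll": -0.18, "jaw": 8},
    {"dp": [0, 0, -130], "roll": -0.258, "jaw": 8},
  ],
)

```text
time_s: 13.05
tcp_pos: [0.4707, -0.1631, 0.121]
eef_rot: [-180.0, 0.3, -175.4]
contact_force: [0.4, -0.2, -2.6]
gripper_width: 0.0146
gripper_force: 40.0
```

Request:
send_rows(
  steps=[
    {"dp": [-17, 55, 0], "roll": 0, "jaw": 8},
    {"dp": [-34, 110, 0], "roll": 0, "jaw": 8},
    {"dp": [-51, 165, 0], "roll": 0, "jaw": 8},
    {"dp": [-68, 220, 0], "roll": 0, "jaw": 8},
    {"dp": [-85, 275, 0], "roll": 0, "jaw": 8},
  ],
)

```text
time_s: 13.68
tcp_pos: [0.532, 0.1195, 0.1179]
eef_rot: [-180.0, -0.0, -175.5]
contact_force: [1.4, -0.9, -1.9]
gripper_width: 0.0146
gripper_force: 40.0
```

Request:
send_rows(
  steps=[
    {"dp": [-17, 55, 0], "roll": 0, "jaw": 8},
    {"dp": [-34, 110, 0], "roll": 0, "jaw": 8},
    {"dp": [-50, 160, 0], "roll": 0, "jaw": 8},
    {"dp": [-56, 175, 0], "roll": 0, "jaw": 8},
    {"dp": [-56, 175, 0], "roll": 0, "jaw": 8},
  ],
)

```text
time_s: 14.3
tcp_pos: [0.574, 0.297, 0.117]
eef_rot: [-179.9, -0.1, -175.5]
contact_force: [-0.1, 0.2, -2.3]
gripper_width: 0.0142
gripper_force: 40.0
```

```bash
python3 - <<'E'
from h import *
w=cap('wrist','w3.png'); s=r.get_state(); print(s['tcp_pos'],s['eef_rot'],s['gripper_width'])
E
```

```text
[0.57386798 0.29599741 0.1172518 ] [-1.79940269e+02 -9.71730646e-02 -1.75535237e+02] 0.01462050302978397
```

View pics/w3.png

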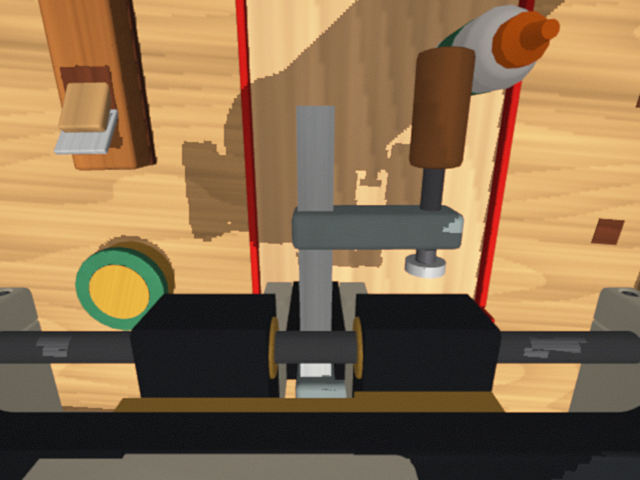

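Clamp hangs level and clear of the bottle (upper right, standing in the tray), inside the red rims at columns 250 and 500.

Request:
send_rows(
  steps=[
    {"dp": [0, 0, 45], "roll": 0, "jaw": 8},
    {"dp": [0, 0, 85], "roll": 0, "jaw": 8},
    {"dp": [0, 0, 110], "roll": 0, "jaw": 8},
    {"dp": [0, 0, 119], "roll": 0, "jaw": 8},
    {"dp": [0, 0, 123], "roll": 0, "jaw": 8},
  ],
)

```text
time_s: 14.98
tcp_pos: [0.5748, 0.2959, -0.0045]
eef_rot: [-180.0, 0.0, -175.6]
contact_force: [0.1, 0.1, -1.6]
gripper_width: 0.0146
gripper_force: 40.0
```

Request:
send_rows(
  steps=[
    {"dp": [0, 0, 1], "roll": 0, "jaw": 8},
    {"dp": [0, 0, 1], "roll": 0, "jaw": 35},
    {"dp": [0, 0, 1], "roll": 0, "jaw": 35},
    {"dp": [0, 0, 1], "roll": 0, "jaw": 35},
    {"dp": [0, 0, 1], "roll": 0, "jaw": 35},
  ],
)

```text
time_s: 15.6
tcp_pos: [0.5747, 0.2967, -0.0056]
eef_rot: [180.0, 0.0, -175.5]
contact_force: [-0.1, -0.1, 0.2]
gripper_width: 0.0303
gripper_force: 0.0
```

Request:
send_rows(
  steps=[
    {"dp": [0, 0, -20], "roll": 0, "jaw": 35},
    {"dp": [0, 0, -75], "roll": 0, "jaw": 35},
    {"dp": [0, 0, -130], "roll": 0, "jaw": 75},
    {"dp": [40, -48, -130], "roll": 0, "jaw": 80},
    {"dp": [80, -97, -130], "roll": 0, "jaw": 80},
  ],
)

```text
time_s: 16.23
tcp_pos: [0.5021, 0.1935, 0.1246]
eef_rot: [180.0, 0.1, -175.5]
contact_force: [-0.8, -1.2, 1.1]
gripper_width: 0.0551
gripper_force: 0.0
```

Request:
send_rows(
  steps=[
    {"dp": [40, -48, 0], "roll": -0.026, "jaw": 80},
    {"dp": [45, -54, 0], "roll": -0.026, "jaw": 80},
    {"dp": [45, -54, 0], "roll": -0.026, "jaw": 80},
  ],
)

```text
time_s: 16.6
tcp_pos: [0.4624, 0.1369, 0.1249]
eef_rot: [180.0, 0.1, -174.1]
contact_force: [0.1, 0.2, 0.1]
gripper_width: 0.0701
gripper_force: 0.0
```

```bash
python3 - <<'E'
from h import *
w=cap('wrist'); s=r.get_state(); p=s['tcp_pos']; print(p,s['eef_rot'])
t=cap('top')
im=w['image'].copy()
for q in proj(w,[[.4617,.1358,.036],[.5293,.165,.036],[.5329,.1213,.036],[.3934,.1075,.036],[.3914,.1495,.036]]): cv2.circle(im,tuple(int(v) for v in q),3,(0,0,255),-1)
b=cv2.resize(t['image'][195:315,150:250],(400,480))
cv2.imwrite('pics/w4.png',np.hstack([im[:,:400],b]))
E
```

```text
[0.46294703 0.13751604 0.12474036] [ 1.79963487e+02  8.26276045e-02 -1.74051664e+02]
```

View pics/w4.png

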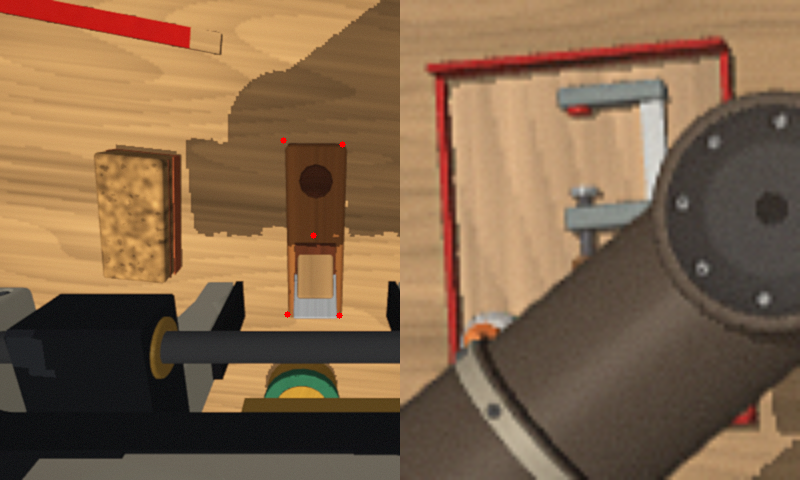

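Clamp lies flat in the red tray with the bottle beside it; the plane's measured corners fit within 2 mm, and the yaw is aligned.

Request:
send_rows(
  steps=[
    {"dp": [0, 0, 50], "roll": 0, "jaw": 80},
    {"dp": [0, 0, 95], "roll": 0, "jaw": 80},
    {"dp": [0, 0, 120], "roll": 0, "jaw": 80},
    {"dp": [0, 0, 130], "roll": 0, "jaw": 80},
    {"dp": [0, 0, 133], "roll": 0, "jaw": 80},
  ],
)

```text
time_s: 17.32
tcp_pos: [0.4625, 0.1374, -0.0093]
eef_rot: [-180.0, -0.0, -174.0]
contact_force: [-0.3, 0.8, -0.8]
gripper_width: 0.0701
gripper_force: 0.0
```

Request:
send_rows(
  steps=[
    {"dp": [0, 0, 0], "roll": 0, "jaw": 40},
    {"dp": [0, 0, 0], "roll": 0, "jaw": 40},
    {"dp": [0, 0, 0], "roll": 0, "jaw": 40},
    {"dp": [0, 0, 0], "roll": 0, "jaw": 40},
    {"dp": [0, 0, 0], "roll": 0, "jaw": 40},
  ],
  newtons=50,
)

```text
time_s: 17.95
tcp_pos: [0.4625, 0.1372, -0.0081]
eef_rot: [180.0, 0.1, -174.0]
contact_force: [-1.7, -0.2, 5.7]
gripper_width: 0.0449
gripper_force: 50.0
```

Request:
send_rows(
  steps=[
    {"dp": [0, 0, -15], "roll": 0, "jaw": 40},
    {"dp": [0, 0, -50], "roll": 0, "jaw": 40},
    {"dp": [0, 0, -100], "roll": 0.04, "jaw": 40},
    {"dp": [0, 0, -100], "roll": 0.123, "jaw": 40},
    {"dp": [0, 0, -100], "roll": 0.123, "jaw": 40},
  ],
)

```text
time_s: 18.58
tcp_pos: [0.4614, 0.1366, 0.0911]
eef_rot: [180.0, -0.0, 178.9]
contact_force: [-0.4, 0.1, -4.1]
gripper_width: 0.0443
gripper_force: 50.0
```

Request:
send_rows(
  steps=[
    {"dp": [-5, -55, 0], "roll": 0, "jaw": 40},
    {"dp": [-10, -110, 0], "roll": 0, "jaw": 40},
    {"dp": [-15, -165, 0], "roll": 0, "jaw": 40},
    {"dp": [-20, -220, 0], "roll": 0, "jaw": 40},
    {"dp": [-25, -275, 0], "roll": 0, "jaw": 40},
  ],
)

```text
time_s: 19.2
tcp_pos: [0.4807, -0.1403, 0.09]
eef_rot: [180.0, -0.1, 179.0]
contact_force: [1.3, 0.1, -3.7]
gripper_width: 0.0446
gripper_force: 50.0
```

Request:
send_rows(
  steps=[
    {"dp": [-5, -55, 0], "roll": 0, "jaw": 40},
    {"dp": [-10, -110, 0], "roll": 0, "jaw": 40},
    {"dp": [-14, -160, 0], "roll": 0, "jaw": 40},
    {"dp": [-15, -179, 0], "roll": 0, "jaw": 40},
    {"dp": [-15, -179, 0], "roll": 0, "jaw": 40},
  ],
)

```text
time_s: 19.82
tcp_pos: [0.4922, -0.3185, 0.0895]
eef_rot: [179.9, -0.2, 178.8]
contact_force: [0.1, 1.2, -4.8]
gripper_width: 0.0449
gripper_force: 50.0
```

```bash
python3 - <<'E'
from h import *
w=cap('wrist','w5.png'); s=r.get_state(); print(s['tcp_pos'],s['eef_rot'],s['gripper_width'])
E
```

```text
[ 0.49228957 -0.31755698  0.08982622] [ 1.79940241e+02 -1.39535346e-01  1.78876415e+02] 0.044492550131048164
```

View pics/w5.png

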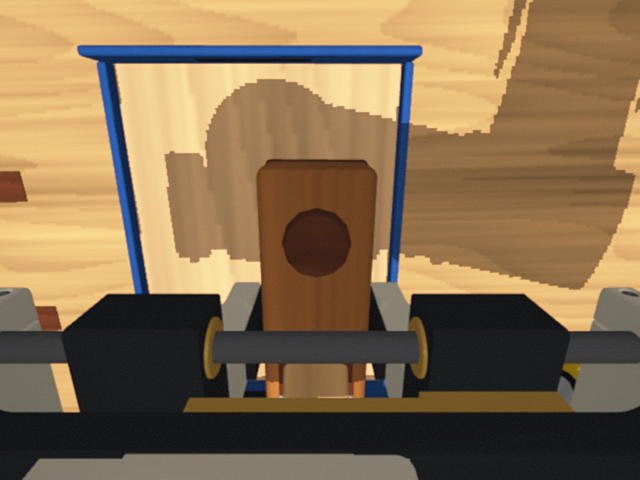

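Plane held level over the blue tray, parallel to its sides, with room to the right-hand rim at column 400.

Request:
send_rows(
  steps=[
    {"dp": [0, 0, 40], "roll": 0, "jaw": 40},
    {"dp": [0, 0, 70], "roll": 0, "jaw": 40},
    {"dp": [0, 0, 85], "roll": 0, "jaw": 40},
    {"dp": [0, 0, 91], "roll": 0, "jaw": 40},
    {"dp": [0, 0, 93], "roll": 0, "jaw": 40},
  ],
)

```text
time_s: 20.5
tcp_pos: [0.494, -0.3176, -0.0013]
eef_rot: [-180.0, 0.0, 179.0]
contact_force: [-0.2, 0.2, -3.2]
gripper_width: 0.0447
gripper_force: 50.0
```

Request:
send_rows(
  steps=[
    {"dp": [0, 0, 0.5], "roll": 0, "jaw": 40},
    {"dp": [0, 0, 0.5], "roll": 0, "jaw": 64},
    {"dp": [0, 0, 0.5], "roll": 0, "jaw": 64},
    {"dp": [0, 0, 0.5], "roll": 0, "jaw": 64},
    {"dp": [0, 0, 0.5], "roll": 0, "jaw": 64},
  ],
)

```text
time_s: 21.12
tcp_pos: [0.4935, -0.3179, -0.0021]
eef_rot: [-180.0, 0.0, 178.9]
contact_force: [0.1, -0.5, 0.3]
gripper_width: 0.0564
gripper_force: 0.0
```

Request:
send_rows(
  steps=[
    {"dp": [0, 0, -20], "roll": 0, "jaw": 64},
    {"dp": [0, 0, -65], "roll": 0, "jaw": 64},
    {"dp": [0, 0, -110], "roll": 0, "jaw": 64},
    {"dp": [5, 55, -110], "roll": 0, "jaw": 85},
    {"dp": [10, 110, -110], "roll": 0, "jaw": 85},
  ],
)

```text
time_s: 21.75
tcp_pos: [0.4855, -0.2068, 0.1083]
eef_rot: [180.0, 0.1, 178.8]
contact_force: [0.0, 0.9, 0.0]
gripper_width: 0.0705
gripper_force: 0.0
```

Request:
send_rows(
  steps=[
    {"dp": [6, 55, 0], "roll": 0, "jaw": 85},
    {"dp": [12, 110, 0], "roll": 0, "jaw": 85},
    {"dp": [18, 165, 0], "roll": 0, "jaw": 85},
    {"dp": [25, 201, 0], "roll": 0, "jaw": 85},
    {"dp": [25, 201, 0], "roll": 0, "jaw": 85},
  ],
)

```text
time_s: 22.38
tcp_pos: [0.4643, -0.0041, 0.108]
eef_rot: [180.0, 0.0, 179.1]
contact_force: [0.2, -0.3, -0.1]
gripper_width: 0.0744
gripper_force: 0.0
```

Request:
send_rows(
  steps=[
    {"dp": [0, 0, 50], "roll": 0, "jaw": 85},
    {"dp": [0, 0, 90], "roll": 0, "jaw": 85},
    {"dp": [0, 0, 108], "roll": 0, "jaw": 85},
    {"dp": [0, 0, 114], "roll": 0, "jaw": 85},
    {"dp": [0, 0, 116], "roll": 0, "jaw": 85},
  ],
)

```text
time_s: 23.0
tcp_pos: [0.4647, -0.0065, -0.0082]
eef_rot: [-180.0, 0.0, 178.9]
contact_force: [0.6, 0.5, 1.5]
gripper_width: 0.0745
gripper_force: 0.0
```

Request:
send_rows(
  steps=[
    {"dp": [0, 0, 0], "roll": 0, "jaw": 45},
    {"dp": [0, 0, 0], "roll": 0, "jaw": 45},
    {"dp": [0, 0, 0], "roll": 0, "jaw": 45},
    {"dp": [0, 0, 0], "roll": 0, "jaw": 45},
    {"dp": [0, 0, 0], "roll": 0, "jaw": 45},
  ],
  newtons=20,
)

```text
time_s: 23.62
tcp_pos: [0.4648, -0.006, -0.0078]
eef_rot: [180.0, 0.1, 178.9]
contact_force: [-0.9, 0.7, 6.2]
gripper_width: 0.0499
gripper_force: 19.9
```

Request:
send_rows(
  steps=[
    {"dp": [0, 0, -15], "roll": 0, "jaw": 45},
    {"dp": [0, 0, -60], "roll": 0, "jaw": 45},
    {"dp": [0, 0, -110], "roll": 0, "jaw": 45},
    {"dp": [-12, -53, -110], "roll": 0, "jaw": 45},
    {"dp": [-24, -106, -110], "roll": 0, "jaw": 45},
  ],
)

```text
time_s: 24.25
tcp_pos: [0.4869, -0.113, 0.1027]
eef_rot: [180.0, 0.1, 179.0]
contact_force: [0.8, 1.1, -2.1]
gripper_width: 0.05
gripper_force: 19.9
```

Request:
send_rows(
  steps=[
    {"dp": [-12, -53, 0], "roll": 0, "jaw": 45},
    {"dp": [-25, -106, 0], "roll": 0, "jaw": 45},
    {"dp": [-37, -160, 0], "roll": 0, "jaw": 45},
    {"dp": [-50, -214, 0], "roll": 0, "jaw": 45},
    {"dp": [-60, -260, 0], "roll": 0, "jaw": 45},
  ],
)

```text
time_s: 24.88
tcp_pos: [0.5411, -0.3756, 0.101]
eef_rot: [180.0, -0.0, 178.9]
contact_force: [1.1, 1.1, -0.4]
gripper_width: 0.0502
gripper_force: 19.9
```

Request:
send_rows(
  steps=[
    {"dp": [-6, -25, 0], "roll": 0, "jaw": 45},
    {"dp": [-6, -25, 0], "roll": 0, "jaw": 45},
    {"dp": [-6, -25, 45], "roll": 0, "jaw": 45},
    {"dp": [-6, -25, 80], "roll": 0, "jaw": 45},
    {"dp": [-6, -25, 98], "roll": 0, "jaw": 45},
  ],
)

```text
time_s: 25.5
tcp_pos: [0.5455, -0.3974, 0.0015]
eef_rot: [179.9, -0.2, 178.9]
contact_force: [-1.1, 0.9, -0.5]
gripper_width: 0.0499
gripper_force: 19.9
```

Request:
send_rows(
  steps=[
    {"dp": [0, 0, 4], "roll": 0, "jaw": 45},
    {"dp": [0, 0, 5], "roll": 0, "jaw": 45},
    {"dp": [0, 0, 5], "roll": 0, "jaw": 45},
  ],
)

```text
time_s: 25.88
tcp_pos: [0.5477, -0.3991, 0.0001]
eef_rot: [-180.0, 0.1, 178.9]
contact_force: [0.1, -0.3, -0.7]
gripper_width: 0.05
gripper_force: 19.9
```

Request:
send_rows(
  steps=[
    {"dp": [0, 0, 1.5], "roll": 0, "jaw": 45},
    {"dp": [0, 0, 1.5], "roll": 0, "jaw": 66},
    {"dp": [0, 0, 1.5], "roll": 0, "jaw": 66},
    {"dp": [0, 0, 1.5], "roll": 0, "jaw": 66},
    {"dp": [0, 0, -10], "roll": 0, "jaw": 66},
  ],
)

```text
time_s: 26.5
tcp_pos: [0.5461, -0.3985, 0.0081]
eef_rot: [180.0, -0.1, 178.9]
contact_force: [0.8, -0.7, 0.2]
gripper_width: 0.0581
gripper_force: 0.0
```

Request:
send_rows(
  steps=[
    {"dp": [0, 0, -50], "roll": 0, "jaw": 66},
    {"dp": [0, 0, -110], "roll": 0, "jaw": 66},
    {"dp": [-12, 54, -110], "roll": 0, "jaw": 75},
    {"dp": [-24, 108, -110], "roll": 0, "jaw": 75},
    {"dp": [-36, 162, -110], "roll": 0, "jaw": 75},
  ],
)

```text
time_s: 27.12
tcp_pos: [0.5864, -0.2362, 0.12]
eef_rot: [-180.0, 0.1, 178.9]
contact_force: [0.8, 0.3, 0.2]
gripper_width: 0.0656
gripper_force: 0.0
```

Request:
send_rows(
  steps=[
    {"dp": [-12, 54, 0], "roll": 0.18, "jaw": 75},
    {"dp": [-24, 108, 0], "roll": 0.36, "jaw": 75},
    {"dp": [-29, 124, 0], "roll": 0.539, "jaw": 75},
    {"dp": [-29, 124, 0], "roll": 0.539, "jaw": 75},
    {"dp": [-29, 124, 0], "roll": 0.539, "jaw": 75},
  ],
)

```text
time_s: 27.75
tcp_pos: [0.6172, -0.1145, 0.1191]
eef_rot: [180.0, 0.0, 148.2]
contact_force: [-1.2, -0.4, 0.1]
gripper_width: 0.0657
gripper_force: 0.0
```

```bash
python3 - <<'E'
from h import *
w=cap('wrist'); s=r.get_state(); p=s['tcp_pos']; print(p,s['eef_rot'])
im=w['image'].copy(); a=np.radians(-32); x=np.array([np.cos(a),np.sin(a),0]);y=np.array([-np.sin(a),np.cos(a),0]);c=np.array([.618,-.1144,0])
for i,j in((.036,.019),(.036,-.019),(-.036,-.019),(-.036,.019),(-.045,0)):
    q=proj(w,[c+i*x+j*y])[0];cv2.circle(im,tuple(int(v) for v in q),3,(0,0,255),-1)
q=proj(w,[c+[0,0,.062]])[0];cv2.circle(im,tuple(int(v) for v in q),3,(255,0,0),-1)
cv2.imwrite('pics/w6.png',im[:450])
E
```

```text
[ 0.61712771 -0.11486394  0.11901058] [1.79995745e+02 1.26647995e-02 1.48123088e+02]
```

View pics/w6.png

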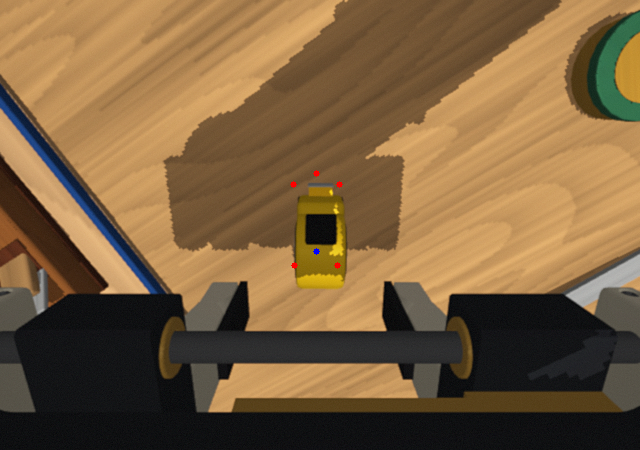

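Tape is aligned with the jaws (hook at (320,186), case centre column 321); it lies about 8 mm further from the hook side and 3 mm to the right of my estimate, so I correct by that.

Request:
send_rows(
  steps=[
    {"dp": [-8, 3, 30], "roll": 0, "jaw": 75},
    {"dp": [-8, 3, 75], "roll": 0, "jaw": 75},
    {"dp": [-8, 3, 108], "roll": 0, "jaw": 75},
    {"dp": [-8, 3, 119], "roll": 0, "jaw": 75},
    {"dp": [-8, 3, 122], "roll": 0, "jaw": 75},
  ],
)

```text
time_s: 28.42
tcp_pos: [0.6258, -0.1166, -0.0033]
eef_rot: [-180.0, -0.0, 148.0]
contact_force: [0.5, -0.6, 0.4]
gripper_width: 0.0657
gripper_force: 0.0
```

Request:
send_rows(
  steps=[
    {"dp": [0, 0, 0], "roll": 0, "jaw": 33},
    {"dp": [0, 0, 0], "roll": 0, "jaw": 33},
    {"dp": [0, 0, 0], "roll": 0, "jaw": 33},
    {"dp": [0, 0, 0], "roll": 0, "jaw": 33},
    {"dp": [0, 0, 0], "roll": 0, "jaw": 33},
  ],
  newtons=40,
)

```text
time_s: 29.05
tcp_pos: [0.6261, -0.1158, -0.0026]
eef_rot: [180.0, 0.0, 148.0]
contact_force: [-1.6, 0.5, 6.0]
gripper_width: 0.0355
gripper_force: 40.0
```

Request:
send_rows(
  steps=[
    {"dp": [0, 0, -15], "roll": 0, "jaw": 33},
    {"dp": [0, 0, -60], "roll": 0, "jaw": 33},
    {"dp": [0, 0, -110], "roll": -0.18, "jaw": 33},
    {"dp": [0, 0, -110], "roll": -0.36, "jaw": 33},
    {"dp": [0, 0, -110], "roll": -0.54, "jaw": 33},
  ],
)

```text
time_s: 29.68
tcp_pos: [0.6256, -0.1157, 0.108]
eef_rot: [180.0, 0.1, 179.3]
contact_force: [-0.9, 0.1, -4.0]
gripper_width: 0.0356
gripper_force: 40.0
```

Request:
send_rows(
  steps=[
    {"dp": [0, 0, 0], "roll": 0, "jaw": 33},
    {"dp": [30, -46, 0], "roll": 0, "jaw": 33},
    {"dp": [60, -92, 0], "roll": 0, "jaw": 33},
    {"dp": [90, -138, 0], "roll": 0, "jaw": 33},
    {"dp": [120, -186, 0], "roll": 0, "jaw": 33},
  ],
)

```text
time_s: 30.3
tcp_pos: [0.5012, -0.3007, 0.1068]
eef_rot: [180.0, -0.0, 178.7]
contact_force: [0.7, -0.0, -2.9]
gripper_width: 0.0361
gripper_force: 40.0
```

Request:
send_rows(
  steps=[
    {"dp": [30, -46, 0], "roll": 0, "jaw": 33},
    {"dp": [55, -85, 0], "roll": 0, "jaw": 33},
    {"dp": [63, -98, 0], "roll": 0, "jaw": 33},
    {"dp": [63, -98, 0], "roll": 0, "jaw": 33},
  ],
)

```text
time_s: 30.8
tcp_pos: [0.4369, -0.3971, 0.1066]
eef_rot: [180.0, -0.0, 178.7]
contact_force: [0.3, 0.3, -2.3]
gripper_width: 0.0355
gripper_force: 40.0
```

```bash
python3 - <<'E'
from h import *
w=cap('wrist','w7.png'); s=r.get_state(); print(s['tcp_pos'],s['eef_rot'],s['gripper_width'])
E
```

```text
[ 0.43747113 -0.39641709  0.10657908] [ 1.79985293e+02 -9.82809770e-03  1.78776022e+02] 0.035807183884627225
```

View pics/w7.png

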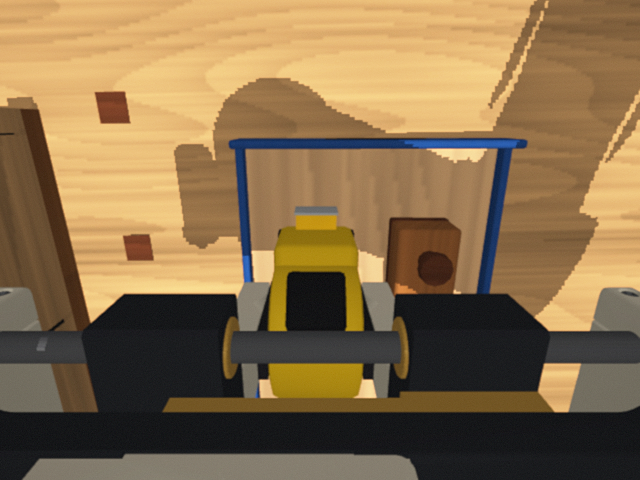

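Tape held upright over the free near-left quarter, the plane standing clear to its right at (425,255).

Request:
send_rows(
  steps=[
    {"dp": [0, 0, 40], "roll": 0, "jaw": 33},
    {"dp": [0, 0, 75], "roll": 0, "jaw": 33},
    {"dp": [0, 0, 94], "roll": 0, "jaw": 33},
    {"dp": [0, 0, 101], "roll": 0, "jaw": 33},
    {"dp": [0, 0, 103], "roll": 0, "jaw": 33},
  ],
)

```text
time_s: 31.48
tcp_pos: [0.4383, -0.396, 0.0038]
eef_rot: [-180.0, 0.0, 179.0]
contact_force: [-0.7, -0.1, -2.4]
gripper_width: 0.036
gripper_force: 40.0
```

Request:
send_rows(
  steps=[
    {"dp": [0, 0, 0.5], "roll": 0, "jaw": 33},
    {"dp": [0, 0, 0.5], "roll": 0, "jaw": 54},
    {"dp": [0, 0, 0.5], "roll": 0, "jaw": 54},
    {"dp": [0, 0, 0.5], "roll": 0, "jaw": 54},
    {"dp": [0, 0, 0.5], "roll": 0, "jaw": 54},
  ],
)

```text
time_s: 32.1
tcp_pos: [0.4377, -0.3966, 0.0034]
eef_rot: [-180.0, 0.0, 179.0]
contact_force: [0.5, -0.6, -0.3]
gripper_width: 0.0471
gripper_force: 0.0
```

Request:
send_rows(
  steps=[
    {"dp": [0, 0, -20], "roll": 0, "jaw": 54},
    {"dp": [0, 0, -70], "roll": 0, "jaw": 54},
    {"dp": [0, 0, -120], "roll": 0, "jaw": 54},
    {"dp": [0, 0, -170], "roll": 0, "jaw": 54},
    {"dp": [0, -60, -200], "roll": 0, "jaw": 54},
  ],
)

```text
time_s: 32.72
tcp_pos: [0.4381, -0.4515, 0.2056]
eef_rot: [-179.9, 0.3, 179.2]
contact_force: [2.0, -1.4, 0.3]
gripper_width: 0.047
gripper_force: 0.0
```

Request:
send_rows(
  steps=[
    {"dp": [50, -40, 0], "roll": 0, "jaw": 54},
    {"dp": [100, -80, 0], "roll": 0, "jaw": 54},
    {"dp": [140, -120, 0], "roll": 0, "jaw": 54},
    {"dp": [180, -160, 0], "roll": 0, "jaw": 54},
    {"dp": [180, -160, 0], "roll": 0, "jaw": 54},
  ],
)

```text
time_s: 33.35
tcp_pos: [0.2503, -0.611, 0.2004]
eef_rot: [180.0, -0.1, 178.7]
contact_force: [0.0, 1.1, -0.6]
gripper_width: 0.0475
gripper_force: 0.0
```

```bash
python3 - <<'E'
from h import *
t=cap('top');d=cap('side')
b=cv2.resize(t['image'][130:380,130:510],(800,526)); 
cv2.imwrite('pics/t8.png',b)
cv2.imwrite('pics/s8.png',cv2.resize(d['image'][120:400,150:470],(686,600)))
print(r.get_state()['tcp_pos'])
E
```

```text
[ 0.25284267 -0.60920067  0.20069489]
```

View pics/t8.png

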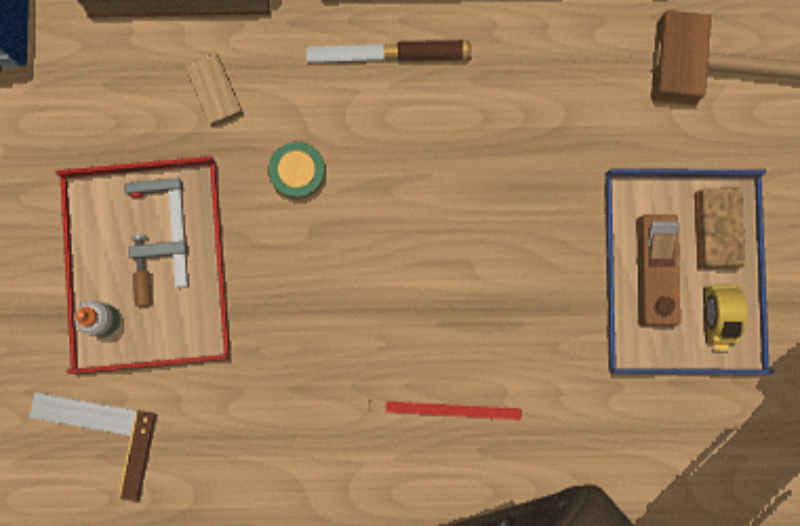

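View pics/s8.png

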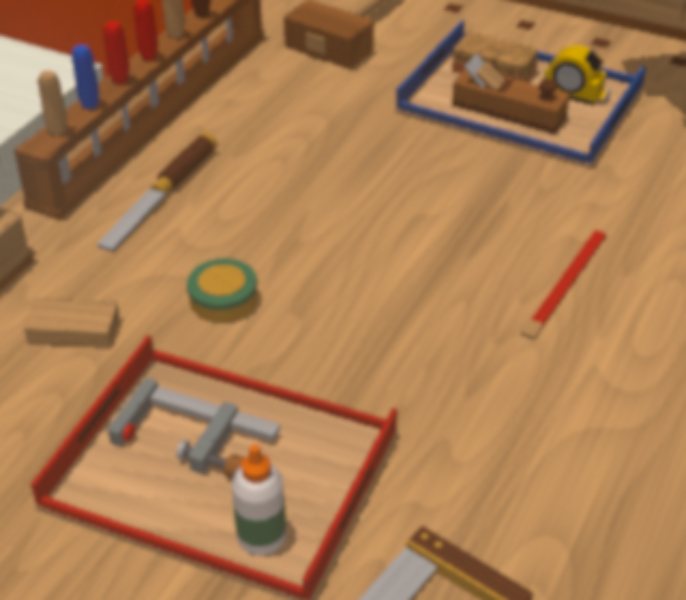

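Both pictures show the clamp flat and the bottle upright in the red tray. The plane, cork and tape stand side by side in the blue tray, and the tin, chisel and square have not moved.

```bash
python3 -c "
from plant import r
print(r.close_job())"
```

```text
the job is handed in; nothing more can be done
None
```

The job is handed in, with no verdict returned: the last pictures show the plane, sanding block and tape measure on the blue tray's floor and the glue bottle and bar clamp on the red tray's, all the right way up, with the tin, chisel and square not visibly moved.

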